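# Change a covered-button press over to thick cloth and hold its index plunger out

## Robot

A 7-joint arm with a two-finger parallel gripper is mounted at the origin on the work surface. World frame = base frame: x ahead of the robot, y to its left, z up, the work surface at z = 0. Lengths are in m, angles in rad, forces in N, time in s.
With the tool pointing down it reaches from about 0.35 to 0.9 m from the base axis. Payload 8.1 kg.
Tool frame: the origin (TCP) lies between the finger pads; the fingertips stand 25 mm ahead of it and the grasp point (between the pads) lies 6 mm ahead of it (env.nose_length is the distance from the TCP to the fingertips, in m); x points along the fingers, z is the direction in which the jaws open and shut, and the axes are right-handed (so a half turn about x gives the same grasp; the last joint's range is limited). The gripper opens to 85 mm and grips with 20 to 120 N. Pads are 22 mm wide; open, the fingers measure 114 mm over their backs; the gripper's body (76 mm by 85 mm) begins 54 mm behind the grasp point. The pads swing forward as they close: fully open they stand 13 mm farther back than shut.
Start: joints at [-1.252, 0.434, 0.025, 1.573, -0.012, 1.134, -0.075], TCP at [0.256, 0.57, 0.256] pointing down, gripper open.
Joint ranges: [-2.62, 2.62], [-0.44, 2.09], [-1.27, 1.32], [0.08, 2.57], [-1.32, 4.46], [0.12, 2], [-2.74, 2.74]. Speed limits (rad/s): [2.22, 2.22, 3.01, 3.01, 3.14, 3.14, 3.14].

## Interface

Orientations are given as a rotation vector (axis times angle).
In Python, from bench import status, viewer, job, env gives the robot as it stands.
- The arm moves only by the tool jog_arm, never from a script. Its argument "plan" is text: rows parted by semicolons, each of 5 numbers parted by spaces: the shift along the world's x, y, z in mm, then the turn about the world's z in rad, then the opening, from -1 (shut) to 1 (fully open). A call has 1 to 20 rows; each row is the pose to reach, as a shift and turn from the pose commanded when the call began; what a row does not reach only later rows make up. A row lasts 1/8 s, in which the tool goes at most 62.5 mm and 10.7 degrees, less where a joint would pass 70% of its speed; a pose out of reach is approached as far as the arm can. A call with a gripper value outside its range is refused whole. The fingers move at their own pace and stop on an object; "grip_force" is the grip in N (left out, the last holds). Time passes only in rows, so rows that repeat a pose let the fingers close. It gives the time, the measured TCP pose, the force and the opening at its end, in the units of the state.
- status.get_obs(): the state, without advancing time (a new reading comes with each control period).
- viewer.camera(name): name is "scene" or "top"; returns (picture, depth): 400x640x3 uint8, blue, green, red; 400x640 float32, m along the optical axis (not along the pixel's ray), 0 where there is no reading.
- viewer.get_calibration(name): a dict with "mtx" (3x3 intrinsics, pixels), "world_from_camera" (4x4, takes a point from camera to world coordinates). Camera axes: x right, y down, z forward; pixel columns grow to the right and rows downward; lengths in m; the calibration is good to about 2 mm. A picture is of the moment at which its call begins. get_calibration takes no time and is no camera call.
- job.close_job(): hands the job in, once; it reports no verdict.
Trained networks look in the newest picture that a camera, given by its name, has taken for a name from the list of things; names that differ only in an ending like _2 or _b are one class to them, and where a whole thing is asked for, a point or a joint stands for the part that bears it (a point fixed in the world has none). Each returns a list of dicts, best first, with "conf" (0 to 1); they miss things now and then, are a little off and sometimes report something else, mostly with a low value. They report only what shows in the picture. A call takes as long as a camera call.
- viewer.outline_of(camera, target): "region" (400x640 bool, what is visible of it) and "bbox" ([left, top, width, height] in pixels, round what is visible of it).
- viewer.tip_of(camera, target): "uv" ([column, row] in pixels: a listed point, or the origin of a listed thing).
The state is a dict: "clock": time; "joints": joint angles; "qvel": joint speeds; "tau": joint torques, N m; "ee_pos": TCP position; "tcp_rot": TCP orientation; "force": force on the tool from outside, world axes, zero at the start; "wrist_torque": the same for the moment, N m; "opening": finger opening in m.
Only numpy, scipy, OpenCV 4.12 (cv2) and the standard library are available. Lean on these libraries where they do the work, as an engineer would, in place of code of your own. Each camera call takes 0.05 s, during which the arm holds its last target.

## Task

Help me change the covered-button press over for thick cloth: first turn the numbered depth sleeve on top of the press to 5, so that it sits in the click of the 5 at the index line, and let go of it. Then take the black knob of the index plunger beside the die plate, pull it straight up fully back against its stop, and finish while holding it there, so that I can swing the die plate round myself. Leave the sleeve at 5, do not turn the die plate, and leave the spool, tin and shears where they are.

Things in the scene. Friction and masses are not known exactly. Their poses are not given: they have to be found in the camera images.
- press: Grey bench press for covered buttons, fixed to the table, place and yaw vary. Origin on the table under the middle of its base; +x runs from its front (die-plate end) to the column at its back. Base 310 (x) by 230 (y) by 20 mm high. Head: x 0 to 150, 84 mm wide, 140 to 205 mm high. A hand lever 12 mm thick rises from the head's -y side to a 32 mm ball at x 245, y -62, 252 mm high.
- sleeve_grip (a point): On the upright axis of the depth sleeve (press x = 45 mm, y = 0), 245 mm above the table: where to grip it. Its ribbed aluminium grip is a cylinder 40 mm across, 225 to 263 mm above the table, free all round and above. Under it the sleeve's dark conical skirt, 77 mm across at 215 mm and 47 mm at 225 mm, with white numbers 0 to 7. It turns without rising.
- index_line (a point): The white index line on the fixed dark steel ring under the sleeve, on the front side of the sleeve axis (press -x), 215 mm above the table. The number standing over it is the one set.
- sleeve (a joint): Angle of the depth sleeve in rad. Clockwise seen from above counts up, 0.349 rad (20 degrees) per number: number n is at the line at 0.349 n, so 5 is at 1.745. A sprung ball clicks at every number (about 0.15 N m from one to the next; it settles into the nearest click when let go). Starts in the click of 1, 2 or 3.
- plunger_knob (a point): Middle of the plunger's black knob at press x = -107, y = 60 mm; 94 mm above the table when home; rises with it. Knob: upright cylinder 27 mm across, 24 mm high. Under it a steel barrel 16 mm across up to 78 mm, a nut 23 mm across at 62 to 68 mm, and a grey bracket 30 mm wide with its top 62 mm above the table. The front die (44 mm across, top 58 mm high) stands at press x = -115, y = 0.
- plunger (a joint): How far the plunger is pulled straight up, in m: 0 = home, its 8 mm pin 8 mm deep in the die plate's hole; 0.014 = fully back against its stop, the pin 6 mm clear of the plate. The spring pulls it home with about 4 N at 0 and 9 N at 0.014; it has no latch and drops home when let go.
- die_plate (a joint): Angle of the round steel die plate (210 mm across, top 36 mm above the table, axis at press x = -35 mm) in rad, 0 at the start. Locked by the plunger's pin while home; free to turn, with a little friction, when the pin is out.
- spool_mid (a point): Bystander: reel of black thread standing on the table, 40 mm across and 50 mm high; this is its centre.
- tin_mid (a point): Bystander: flat round aluminium tin, 70 mm across and 30 mm high; this is its centre.
- shears: Bystander: closed dressmaking shears with black handles lying on the table, 235 mm long, up to 100 mm wide, 12 mm high; origin at the pivot, blades to its +x, handles to its -x.

How it is judged:
By the outcome, as a careful person would: the job done as asked, in the order asked, and still so for the second after the job is handed in, while the arm keeps its last pose, push and grip.
It also fails if it takes over 48 s, if anything falls off the work surface, if the arm or the gripper's body presses on something with over 40 N, if the wrist force passes 120 N, or if a joint passes its speed limit or range.

## Working session

There is one attempt and no reset: what is moved stays moved. The work goes in short steps, Python scripts to look and compute and a tool call to move; the robot and the scene stay as the last step left them, time stands still between calls to the robot, and variables do not carry over. Pictures are saved under pics/ and viewed, and the job is handed in when it is done.

Besides the shell and the picture viewer there is one more tool, called after "Emit:" as name(argument=value, ...) on one line, values as JSON. jog_arm: Moves the arm, as the interface text tells. Its arguments: {"type":"object","properties":{"plan":{"type":"string"},"grip_force":{"type":"number"}},"required":["plan"]}

```bash
mkdir -p pics; ls
cat > h.py <<'E'
import numpy as np, cv2
from bench import status, viewer, job, env
def cal(n):
    c=viewer.get_calibration(n); return np.array(c["mtx"]),np.array(c["world_from_camera"])
def at_height(n,uv,z):
    K,T=cal(n); d=T[:3,:3]@np.linalg.inv(K)@np.array([uv[0],uv[1],1.]); o=T[:3,3]
    return o+d*(z-o[2])/d[2]
def proj(n,p):
    K,T=cal(n); q=np.linalg.inv(T)@np.append(p,1); q=K@q[:3]; return q[:2]/q[2]
def cloud(n,depth):
    K,T=cal(n); v,u=np.mgrid[0:400,0:640]
    P=np.stack([(u-K[0,2])/K[0,0]*depth,(v-K[1,2])/K[1,1]*depth,depth],-1)
    return P@T[:3,:3].T+T[:3,3]
E
python3 - <<'E'
from h import *
np.set_printoptions(precision=4,suppress=True)
o=status.get_obs(); print(o); print(env.nose_length)
for n in("scene","top"):
    p,d=viewer.camera(n); cv2.imwrite(f"pics/{n}0.png",p); np.save(f"{n}0.npy",d)
    print(cal(n)[1])
    for t,z in(("sleeve_grip",.245),("index_line",.215),("plunger_knob",.094),("press",0),("spool_mid",.025),("tin_mid",.015),("shears",.006)):
        for r in viewer.tip_of(n,t)[:2]: print(n,t,r["uv"],r["conf"],at_height(n,r["uv"],z))
E
```

```text
pics
{'clock': 0.0, 'joints': array([-1.2516,  0.4352,  0.025 ,  1.5741, -0.0115,  1.134 , -0.0751]), 'qvel': array([ 0.0007, -0.0006,  0.0001, -0.0005, -0.0014,  0.0002, -0.0007]), 'tau': array([ -0.0012, -67.0462,   1.0247, -31.6222,   0.0154,   0.0125,
        -0.    ]), 'ee_pos': array([0.2557, 0.5697, 0.2555]), 'tcp_rot': array([-0.8941,  1.3811,  0.8924]), 'force': array([ 0.2274, -0.2629,  0.2363]), 'wrist_torque': array([ 0.044 ,  0.0145, -0.03  ]), 'opening': 0.08559854581438946}
0.025
[[-0.0141  0.6976 -0.7163  1.3012]
 [ 0.9999  0.0123 -0.0076 -0.0578]
 [ 0.0035 -0.7164 -0.6977  0.8078]
 [ 0.      0.      0.      1.    ]]
scene sleeve_grip [376.8, 155.9] 0.67 [0.5894 0.0586 0.245 ]
scene sleeve_grip [356.6, 181.6] 0.61 [0.672  0.0115 0.245 ]
scene index_line [357.1, 160.7] 0.96 [0.5693 0.0198 0.215 ]
scene plunger_knob [305.1, 185.0] 0.56 [ 0.5182 -0.099   0.094 ]
scene press [352.4, 226.9] 0.85 [0.5718 0.0222 0.    ]
scene spool_mid [311.0, 272.0] 0.97 [ 0.7322 -0.0793  0.025 ]
scene shears [252.2, 222.1] 0.67 [ 0.5651 -0.2345  0.006 ]
[[-0.0257 -0.9984  0.0495  0.5579]
 [-0.9994  0.0268  0.0214 -0.0594]
 [-0.0227 -0.049  -0.9985  1.1195]
 [ 0.      0.      0.      1.    ]]
top sleeve_grip [251.3, 224.3] 0.82 [0.5746 0.0604 0.245 ]
top index_line [274.0, 221.0] 0.86 [0.58   0.0234 0.215 ]
top plunger_knob [338.0, 246.7] 0.64 [ 0.5274 -0.0946  0.094 ]
top plunger_knob [274.3, 298.0] 0.25 [0.4269 0.0373 0.094 ]
top press [287.2, 225.7] 0.82 [0.574  0.0138 0.    ]
top press [339.5, 244.6] 0.47 [ 0.5291 -0.1013  0.    ]
top spool_mid [326.4, 143.6] 0.67 [ 0.7512 -0.078   0.025 ]
top tin_mid [274.0, 298.3] 0.69 [0.4162 0.0454 0.015 ]
top shears [398.5, 229.8] 0.8 [ 0.5585 -0.2318  0.006 ]
```

Run:
```python
import cv2
a=cv2.imread("pics/scene0.png");b=cv2.imread("pics/top0.png")
cv2.imwrite("pics/s1.png",cv2.resize(a[90:300,220:500],None,fx=2.8,fy=2.8,interpolation=cv2.INTER_CUBIC))
cv2.imwrite("pics/t1.png",cv2.resize(b[110:330,190:450],None,fx=2.7,fy=2.7,interpolation=cv2.INTER_CUBIC))
```

```text
(no output)
```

View pics/s1.png

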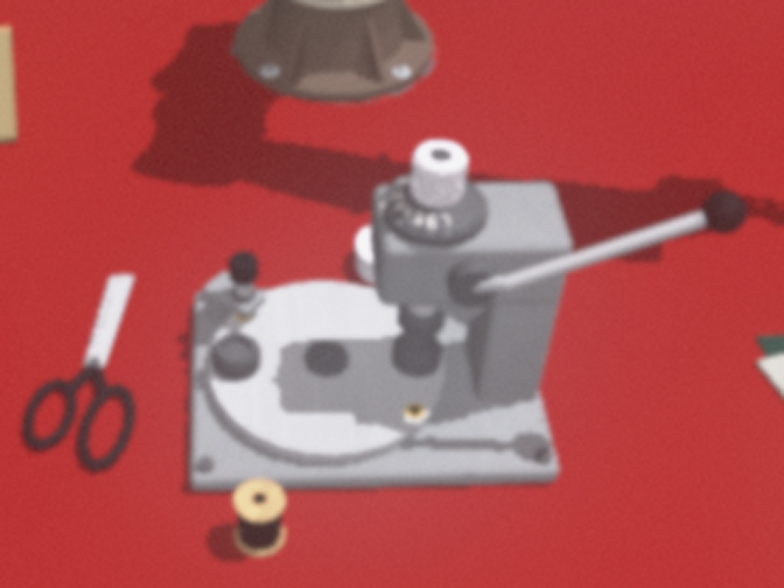

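View pics/t1.png

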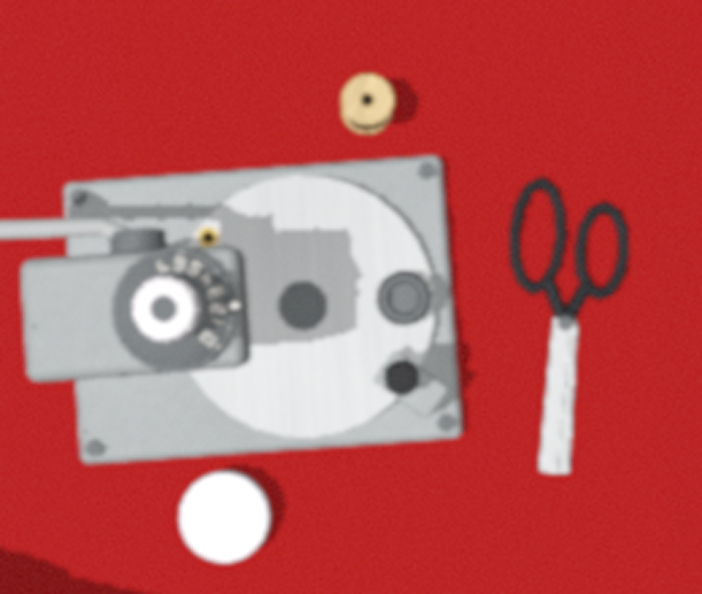

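View pics/top0.png

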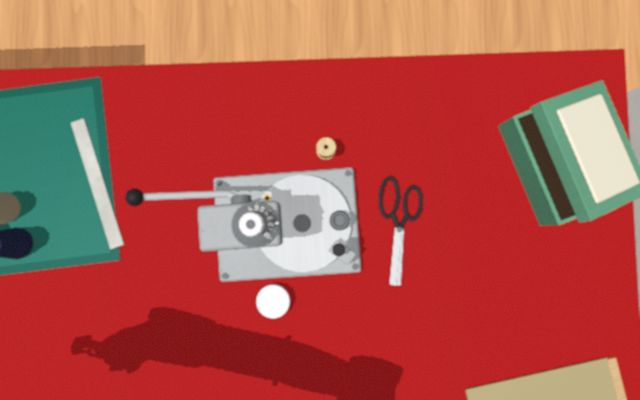

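Run:
```python
from h import *
np.set_printoptions(precision=4,suppress=True)
b=cv2.imread("pics/top0.png"); d=np.load("top0.npy"); P=cloud("top",d)
def mid(zlo,zhi,c,r):
    m=(P[...,2]>zlo)&(P[...,2]<zhi)&(np.hypot(P[...,0]-c[0],P[...,1]-c[1])<r)&(d>0)
    q=P[m]; c2,rad=cv2.minEnclosingCircle(q[:,:2].astype(np.float32)); print(m.sum(),q.mean(0),c2,rad)
    return q
mid(.257,.27,(.575,.06),.03); mid(.10,.112,(.527,-.095),.03); mid(.05,.064,(.58,-.1),.035); mid(.02,.04,(.43,.04),.06)
# base: top at z=.02
m=((P[...,2]>.012)&(P[...,2]<.027)&(P[...,0]>.44)&(P[...,0]<.70)&(abs(P[...,1])<.2)&(d>0)).astype(np.uint8)
m=cv2.morphologyEx(m,cv2.MORPH_OPEN,np.ones((3,3)))
q=P[m>0][:,:2].astype(np.float32); r=cv2.minAreaRect(q); print(r)
# color base region corners
hsv=cv2.cvtColor(b,cv2.COLOR_BGR2HSV); g=(hsv[...,1]<110).astype(np.uint8); g[:,:205]=0; g[:160]=0; g[290:]=0; g[:,372:]=0
n,l,s,_=cv2.connectedComponentsWithStats(g); i=1+np.argmax(s[1:,4]); h=cv2.convexHull(np.argwhere(l==i)[:,::-1].astype(np.int32)); print(cv2.approxPolyDP(h,5,True)[:,0].tolist(), s[i])
for uv in cv2.approxPolyDP(h,5,True)[:,0]: print(uv, at_height("top",uv,.02))
# unwarp dial at z=.219
K,T=cal("top"); c=np.array([.575,.0595])
S=500; xs=(np.arange(S)-S/2)/S*.11
X,Y=np.meshgrid(-xs,xs,indexing="xy") # right = -y ; up=+x
W=np.zeros((S,S,3)); 
W[...,1]=c[1]-xs[None,:]; W[...,0]=c[0]-xs[:,None]; W[...,2]=.219
Ti=np.linalg.inv(T); Q=W@Ti[:3,:3].T+Ti[:3,3]; uv=Q@K.T; uv=(uv[...,:2]/uv[...,2:]).astype(np.float32)
im=cv2.remap(b,uv[...,0],uv[...,1],cv2.INTER_CUBIC)
cv2.imwrite("pics/dial0.png",im)
```

```text
414 [0.5748 0.0601 0.2617] (0.5748047232627869, 0.06028985232114792) 0.020460449159145355
133 [ 0.5218 -0.0939  0.1052] (0.5216724276542664, -0.09389510750770569) 0.013111746869981289
295 [ 0.5823 -0.0993  0.0551] (0.5824348330497742, -0.09948232769966125) 0.021679751574993134
1005 [0.4228 0.0464 0.0285] (0.4329829514026642, 0.03984233736991882) 0.057122852653265
((0.5772866010665894, 0.015424519777297974), (0.22999225556850433, 0.3097880184650421), 2.6583902835845947)
[[360, 270], [221, 281], [205, 251], [205, 191], [216, 177], [352, 168]] [  205   167   156   115 15540]
[360 270] [ 0.4735 -0.1434  0.02  ]
[221 281] [0.4569 0.16   0.02  ]
[205 251] [0.5231 0.194  0.02  ]
[205 191] [0.6548 0.192  0.02  ]
[216 177] [0.6851 0.1671 0.02  ]
[352 168] [ 0.6965 -0.1327  0.02  ]
```

View pics/dial0.png

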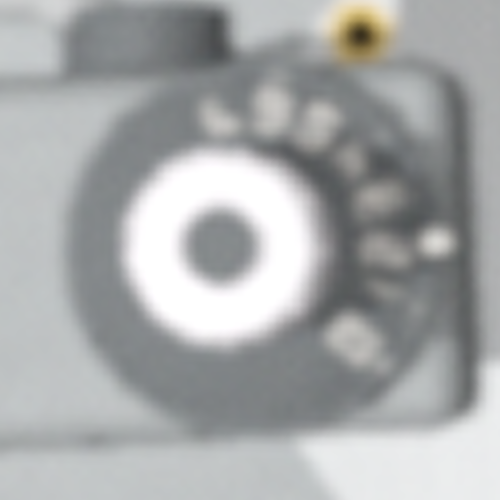

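The set number reads as 2 and the press pose is consistent: origin (0.577, 0.015), yaw about 92.7°. That means turning the sleeve −60°, about −1.047 rad. I'm moving above it now.

Emit:
jog_arm(plan="0 0 100 0 1;0 0 100 0 1;319 -509 100 0 1;319 -509 100 0 1;319 -509 100 0 1;319 -509 100 0 1;319 -509 100 0 1;319 -509 100 0 1;319 -509 100 0 1;319 -509 100 0 1;319 -509 100 0 1;319 -509 100 0 1;319 -509 100 0 1;319 -509 100 0 1;319 -509 100 0 1", grip_force=60)

```text
clock: 2.68
ee_pos: [0.5744, 0.0628, 0.3563]
tcp_rot: [-0.894, 1.379, 0.895]
force: [0.3, 0.4, 0.6]
opening: 0.0853
```

Run:
```python
from h import *
from scipy.spatial.transform import Rotation as R
np.set_printoptions(precision=4,suppress=True)
o=status.get_obs(); print(o["clock"],o["joints"],o["ee_pos"],o["force"]); print(R.from_rotvec(o["tcp_rot"]).as_matrix())
p,d=viewer.camera("scene"); cv2.imwrite("pics/scene1.png",p)
```

```text
2.675 [-0.4529  0.294   0.3403  1.5547 -0.101   1.3103  1.0512] [0.5744 0.0628 0.3563] [0.2517 0.4416 0.6336]
[[-0.0002 -0.9133  0.4074]
 [ 0.0007  0.4074  0.9133]
 [-1.      0.0004  0.0006]]
```

View pics/scene1.png

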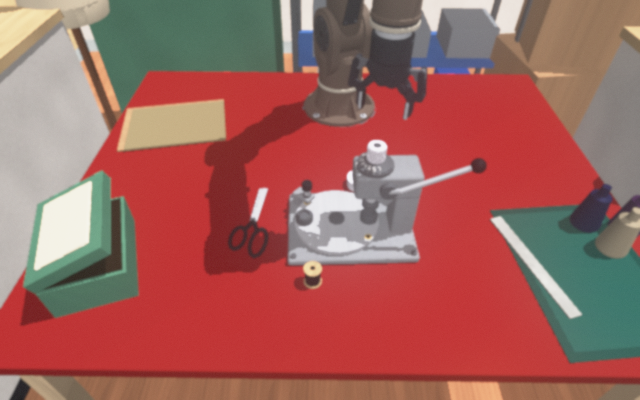

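Run:
```python
from h import *
np.set_printoptions(precision=4,suppress=True)
print(proj("scene",[.5744,.0628,.331]),proj("scene",[.575,.060,.263]))
for s in(-1,1): print(proj("scene",np.array([.5744,.0628,.34])+s*.05*np.array([.407,.913,0])))
print(status.get_obs()["clock"])
```

```text
[382.5468 117.5153] [377.7431 144.9662]
[359.5484 107.8777]
[407.3758 119.6773]
2.725
```

Emit:
jog_arm(plan="0 0 -50 0 1;0 0 -80 0 1;0 0 -95 0 1;0 0 -102 0 1;0 0 -102 0 1;0 0 -102 0 1")

```text
clock: 3.48
ee_pos: [0.5755, 0.0613, 0.2554]
tcp_rot: [-0.893, 1.378, 0.892]
force: [1.2, 0.0, 0.9]
opening: 0.0852
```

Run:
```python
from h import *
np.set_printoptions(precision=4,suppress=True)
o=status.get_obs(); print(o["clock"],o["joints"],o["ee_pos"],o["force"])
for n in("scene","top"):
    p,d=viewer.camera(n); cv2.imwrite(f"pics/{n}2.png",cv2.resize(p[60:220,270:490] if n=="scene" else p[150:300,150:350],None,fx=3.4,fy=3.4,interpolation=cv2.INTER_CUBIC))
```

```text
3.475 [-0.4357  0.3635  0.3239  1.7118 -0.1285  1.0853  1.0772] [0.5755 0.0613 0.2554] [1.1658 0.0143 0.9339]
```

View pics/scene2.png

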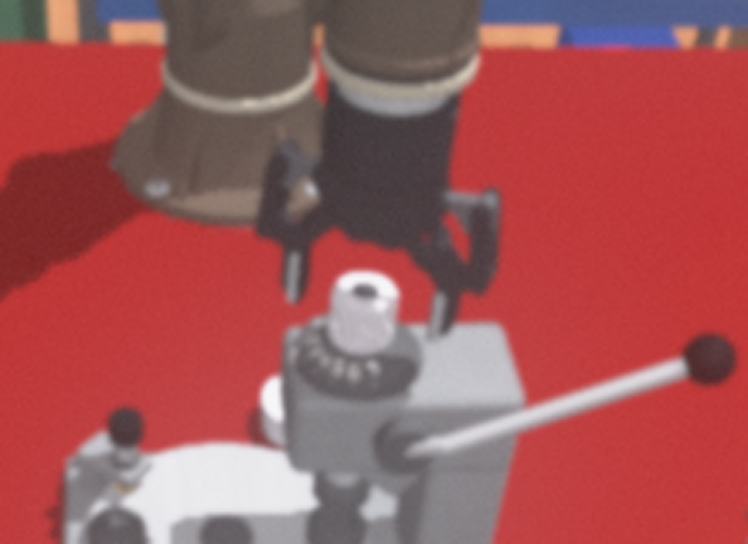

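View pics/top2.png

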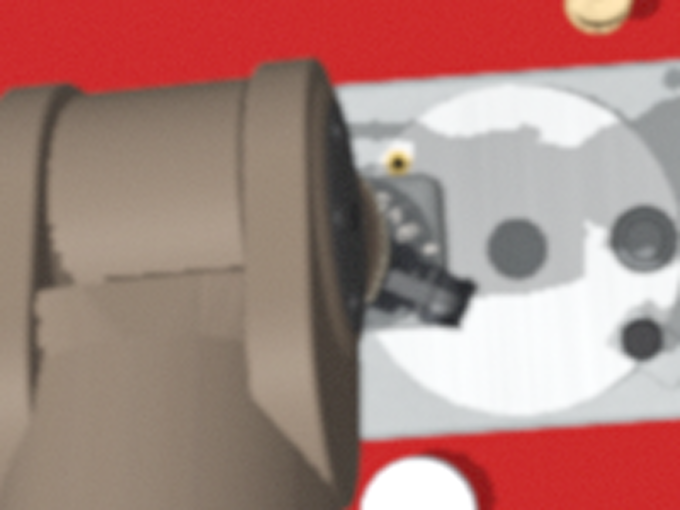

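Both fingers straddle the grip (scene crop: pads at (292,290) and (440,320), sleeve between at (365,310)). Closing.

Emit:
jog_arm(plan="0 -0.5 -2 0 -1;0 -0.5 -2 0 -1;0 -0.5 -2 0 -1;0 -0.5 -2 0 -1;0 -0.5 -2 0 -1;0 -0.5 -2 0 -1;0 -0.5 -2 0 -1;0 -0.5 -2 0 -1", grip_force=50)

```text
clock: 4.58
ee_pos: [0.5745, 0.0593, 0.2528]
tcp_rot: [-0.893, 1.381, 0.892]
force: [-3.5, -4.6, 6.1]
opening: 0.039
```

Emit:
jog_arm(plan="0 0 0 -0.12 -1;0 0 0 -0.24 -1;0 0 0 -0.36 -1;0 0 0 -0.48 -1;0 0 0 -0.60 -1;0 0 0 -0.72 -1;0 0 0 -0.84 -1;0 0 0 -0.96 -1;0 0 0 -1.047 -1;0 0 0 -1.047 -1;0 0 0 -1.047 -1;0 0 0 -1.047 -1")

```text
clock: 6.08
ee_pos: [0.5741, 0.0591, 0.2528]
tcp_rot: [-0.08, 1.571, 0.078]
force: [-5.8, -4.7, 8.2]
opening: 0.0389
```

Run:
```python
from h import *
from scipy.spatial.transform import Rotation as R
np.set_printoptions(precision=4,suppress=True)
o=status.get_obs(); print(o["clock"],o["joints"],o["ee_pos"],o["force"],o["wrist_torque"]); M=R.from_rotvec(o["tcp_rot"]).as_matrix(); print(M, np.arctan2(M[1,2],M[0,2])-np.arctan2(.9133,.4074))
for n in("scene","top"):
    p,d=viewer.camera(n); cv2.imwrite(f"pics/{n}3.png",cv2.resize(p[60:220,270:490] if n=="scene" else p[150:300,150:350],None,fx=3.4,fy=3.4,interpolation=cv2.INTER_CUBIC))
```

```text
6.075 [-0.6029  0.3883  0.5649  1.7303 -0.2291  1.0912  0.1361] [0.5741 0.0591 0.2528] [-5.7631 -4.6747  8.2492] [-0.9717  1.288   0.2718]
[[-0.0015 -0.1008  0.9949]
 [-0.0014  0.9949  0.1008]
 [-1.     -0.0012 -0.0017]] -1.0502809384530651
```

View pics/scene3.png

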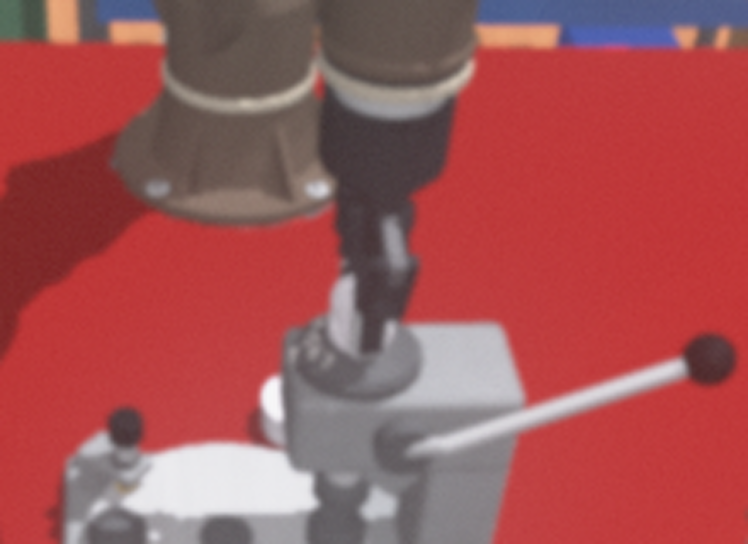

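View pics/top3.png

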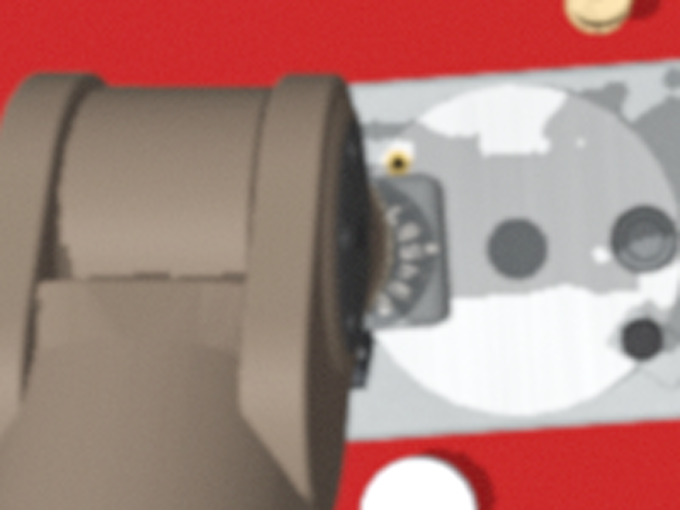

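The dial turned with the hand. Releasing, rising, and going over the knob so the dial can be checked.

Emit:
jog_arm(plan="0 0 0 0 1;0 0 0 0 1;0 0 0 0 1;0 0 0 0 1;0 0 0 0 1;0 0 50 0 1;0 0 90 0 1;0 0 90 0 1;-26 -77 90 0 1;-53 -154 90 0 1;-53 -154 90 0 1;-53 -154 90 0 1;-53 -154 90 0 1")

```text
clock: 7.8
ee_pos: [0.5219, -0.0923, 0.3417]
tcp_rot: [-0.08, 1.57, 0.081]
force: [0.4, 0.3, -0.8]
opening: 0.0852
```

```bash
cat > dial.py <<'E'
from h import *
import sys
np.set_printoptions(precision=4,suppress=True)
o=status.get_obs(); print(o["clock"],o["joints"],o["ee_pos"],o["force"],o["opening"])
K,T=cal("top"); c=np.array([.575,.0603]); b,d=viewer.camera("top"); cv2.imwrite(f"pics/top{sys.argv[1]}.png",b)
S=500; xs=(np.arange(S)-S/2)/S*.11; W=np.zeros((S,S,3))
W[...,1]=c[1]-xs[None,:]; W[...,0]=c[0]-xs[:,None]; W[...,2]=.219
Ti=np.linalg.inv(T); Q=W@Ti[:3,:3].T+Ti[:3,3]; uv=Q@K.T; uv=(uv[...,:2]/uv[...,2:]).astype(np.float32)
cv2.imwrite(f"pics/dial{sys.argv[1]}.png",cv2.remap(b,uv[...,0],uv[...,1],cv2.INTER_CUBIC))
p,d=viewer.camera("scene"); cv2.imwrite(f"pics/scene{sys.argv[1]}.png",cv2.resize(p[60:220,270:490],None,fx=3.4,fy=3.4,interpolation=cv2.INTER_CUBIC))
E
python3 dial.py 4
```

```text
7.8 [-0.4427  0.2323  0.6532  1.7084 -0.1483  1.2517  0.347 ] [ 0.5219 -0.0923  0.3417] [ 0.4322  0.3007 -0.7708] 0.08520366136885936
```

View pics/dial4.png

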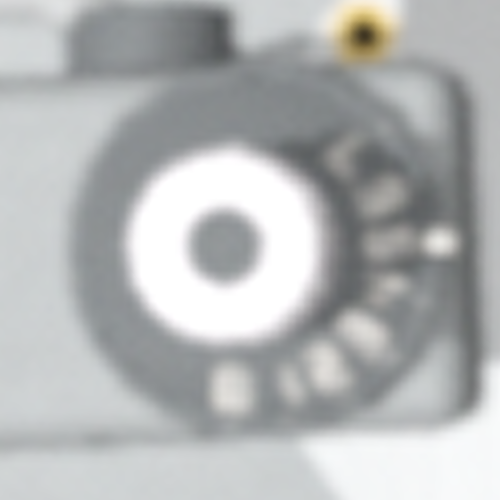

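View pics/scene4.png

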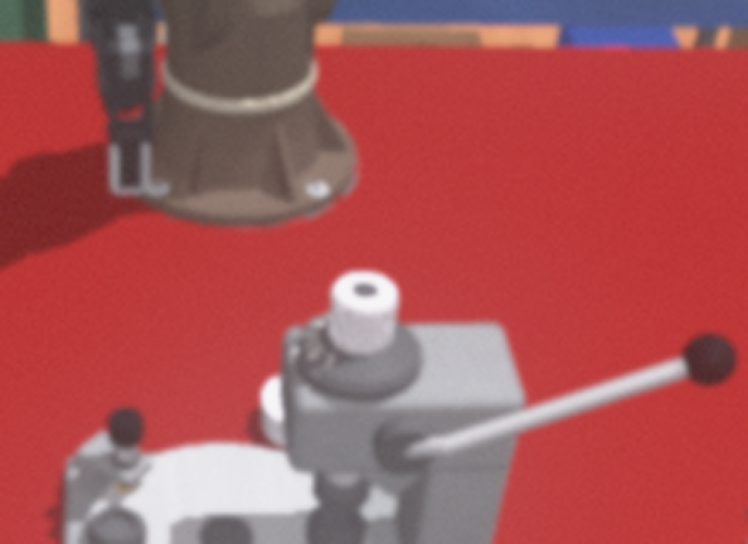

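Dial crop: the 5 stands at (388,243), right at the line dot (438,243), so the sleeve is at 5 and released. Now I'll check the knob position and the true fingertip height.

Run:
```python
from h import *
np.set_printoptions(precision=4,suppress=True)
p,d=viewer.camera("scene"); P=cloud("scene",d)
m=(abs(P[...,0]-.522)<.09)&(abs(P[...,1]+.0923)<.016)&(P[...,2]>.27)&(d>0)
q=P[m]; print(m.sum(), np.sort(q[:,2])[:15]); 
print("scene tip", np.percentile(q[:,2],[1,5]), q[q[:,2]<np.percentile(q[:,2],8)].mean(0))
m=(abs(P[...,0]-.522)<.02)&(abs(P[...,1]+.094)<.02)&(P[...,2]>.08)&(P[...,2]<.2)&(d>0); q=P[m]; print("knob",q.mean(0),q.min(0),q.max(0))
for r in viewer.tip_of("scene","plunger_knob")[:2]: print(r, at_height("scene",r["uv"],.094))
```

```text
1828 [0.3279 0.3285 0.3293 0.3295 0.3298 0.33   0.3301 0.3302 0.3303 0.3306
 0.3306 0.3307 0.3307 0.331  0.3311]
scene tip [0.332  0.3476] [ 0.561  -0.0879  0.3435]
knob [ 0.5259 -0.0943  0.0989] [ 0.5097 -0.1067  0.0826] [ 0.5361 -0.0817  0.1074]
{'uv': [305.6, 183.5], 'conf': 0.57} [ 0.5126 -0.098   0.094 ]
```

Emit:
jog_arm(plan="0 0 -60 0 1;0 0 -120 0 1;0 0 -170 0 1;0 0 -205 0 1;0 0 -225 0 1;0 0 -235 0 1;0 0 -244 0 1;0 0 -244 0 1;0 0 -244 0 1")

```text
clock: 9.12
ee_pos: [0.5223, -0.0933, 0.0989]
tcp_rot: [-0.08, 1.568, 0.08]
force: [0.8, -0.3, 0.7]
opening: 0.0849
```

Run:
```python
from h import *
np.set_printoptions(precision=4,suppress=True)
o=status.get_obs(); print(o["clock"],o["joints"],o["ee_pos"],o["force"],o["opening"])
for n in("scene","top"):
    p,d=viewer.camera(n); cv2.imwrite(f"pics/{n}5.png",cv2.resize(p[110:270,220:440] if n=="scene" else p[150:310,200:420],None,fx=3.4,fy=3.4,interpolation=cv2.INTER_CUBIC))
```

```text
9.125 [-0.3012  0.5129  0.5206  2.0061 -0.3811  0.7166  0.5573] [ 0.5223 -0.0933  0.0989] [ 0.7618 -0.3033  0.7429] 0.08488063188707284
```

View pics/scene5.png

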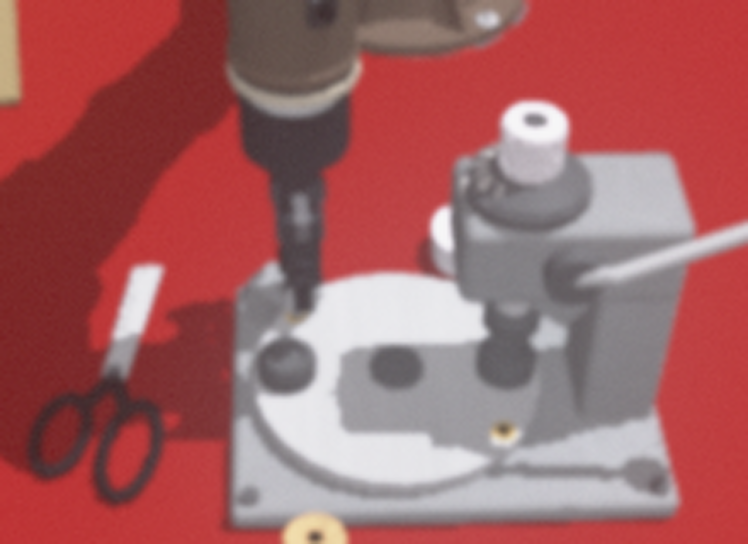

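View pics/top5.png

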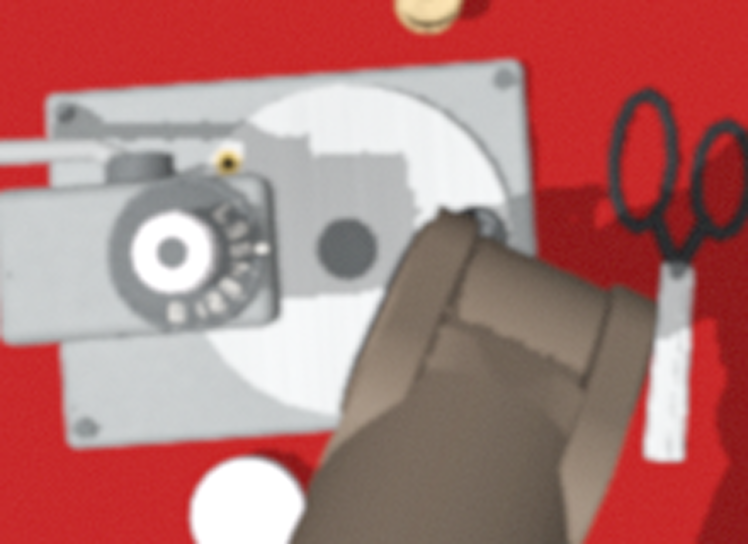

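The fingers come down on the knob axis without contact; the near finger hides the knob at scene crop (300,290). Gripping.

Emit:
jog_arm(plan="0 0 0 0 -1;0 0 0 0 -1;0 0 0 0 -1;0 0 0 0 -1;0 0 0 0 -1;0 0 0 0 -1;0 0 0 0 -1;0 0 0 0 -1;0 0 0 0 -1;0 0 0 0 -1", grip_force=80)

```text
clock: 10.48
ee_pos: [0.5207, -0.0934, 0.0986]
tcp_rot: [-0.079, 1.571, 0.08]
force: [-6.4, 0.8, 11.0]
opening: 0.025
```

Emit:
jog_arm(plan="-1.5 0 2 0 -1;-1.5 0 4 0 -1;-1.5 0 6 0 -1;-1.5 0 8 0 -1;-1.5 0 10 0 -1;-1.5 0 12 0 -1;-1.5 0 12 0 -1")

```text
clock: 11.35
ee_pos: [0.5205, -0.0933, 0.1104]
tcp_rot: [-0.08, 1.569, 0.08]
force: [2.4, -1.9, -8.6]
opening: 0.0248
```

Run:
```python
from h import *
np.set_printoptions(precision=4,suppress=True)
o=status.get_obs(); print(o["clock"],o["ee_pos"],o["force"],o["wrist_torque"],o["opening"])
```

```text
11.35 [ 0.5205 -0.0933  0.1104] [ 2.3626 -1.8868 -8.6454] [-0.3123 -0.6917  0.0271] 0.024834788143434084
```

Emit:
jog_arm(plan="0 0 1 0 -1;0 0 2 0 -1;0 0 2 0 -1;0 0 2 0 -1")

```text
clock: 11.85
ee_pos: [0.5204, -0.0933, 0.1123]
tcp_rot: [-0.08, 1.569, 0.08]
force: [2.6, -0.8, -8.6]
opening: 0.0252
```

Emit:
jog_arm(plan="0 0 1 0 -1;0 0 1 0 -1;0 0 1 0 -1")

```text
clock: 12.22
ee_pos: [0.5204, -0.0933, 0.1129]
tcp_rot: [-0.08, 1.57, 0.08]
force: [5.1, -3.5, -17.4]
opening: 0.0249
```

Emit:
jog_arm(plan="0 0 0.5 0 -1;0 0 0.5 0 -1;0 0 0.5 0 -1;0 0 0.5 0 -1")

```text
clock: 12.72
ee_pos: [0.5203, -0.0933, 0.1129]
tcp_rot: [-0.081, 1.57, 0.08]
force: [7.3, -2.5, -23.4]
opening: 0.0252
```

```bash
python3 dial.py 6
python3 - <<'E'
import cv2
b=cv2.imread("pics/top6.png"); cv2.imwrite("pics/t6.png",cv2.resize(b[120:320,190:430],None,fx=3,fy=3,interpolation=cv2.INTER_CUBIC))
from h import *
p,d=viewer.camera("scene"); cv2.imwrite("pics/s6.png",cv2.resize(p[150:270,250:400],None,fx=4.5,fy=4.5,interpolation=cv2.INTER_CUBIC))
E
```

```text
12.725 [-0.3154  0.4903  0.537   1.9995 -0.3618  0.7456  0.5415] [ 0.5203 -0.0933  0.1129] [  7.2549  -2.5307 -23.384 ] 0.025233728970333793
```

View pics/t6.png

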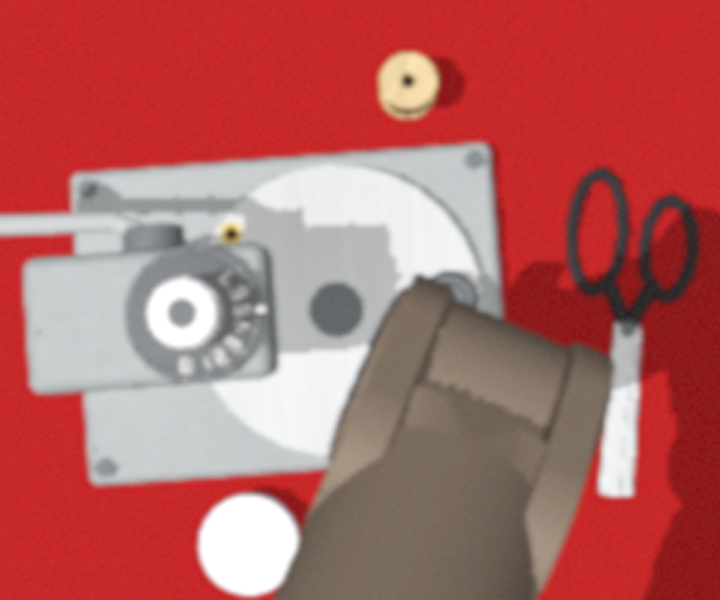

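View pics/s6.png

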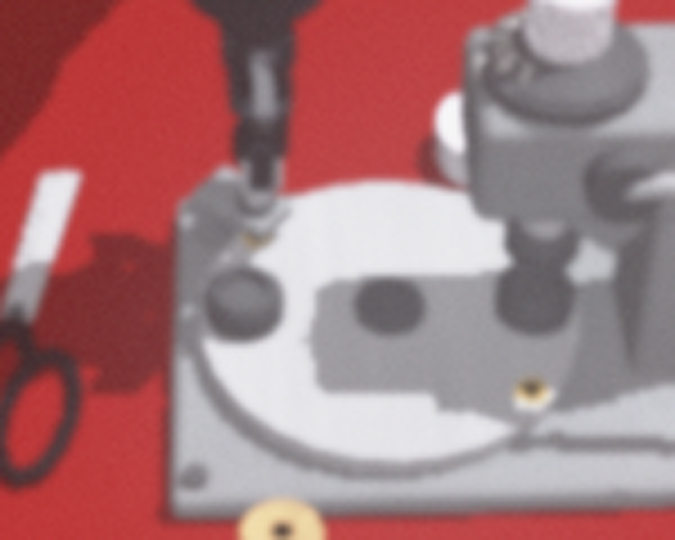

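View pics/dial6.png

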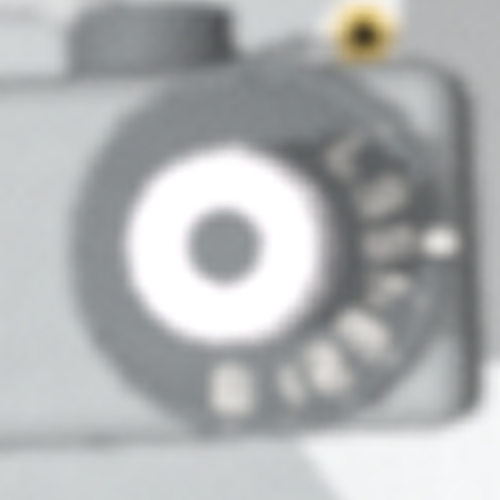

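TCP stays at 0.1129 while the pull rises to 23 N, so the plunger is on its stop. The dial still shows 5 at the line, and the die plate and bystanders haven't moved. Handing in.

Run:
```python
from h import *
job.close_job(); o=status.get_obs(); print(o["clock"],o["ee_pos"],o["force"],o["opening"])
```

```text
the job is handed in; nothing more can be done
the job is handed in; nothing more can be done
```

The press is changed over: the depth sleeve is at 5 and released, and the arm is holding the plunger fully up. I handed the job in at about 12.8 s; it reports no verdict.

- **Sleeve:** It started at 2. I turned it 60° clockwise in one grip and let go. The top view after release, and again just before handing in, showed the 5 at the index line.
- **Plunger:** I gripped the knob at 80 N and pulled it straight up. The hand rose about 14.3 mm. The spring read about 8.6 N on the way up. At the end the pull went from 17 to 23 N with no further rise, so it is on its stop.
- **Die plate and other items:** In the last pictures the die plate, spool, tin and shears are where they started, judged by eye.

**Checks that fell short or disagreed:**
- The gripper hides the knob, so "fully back" rests on the hand's height and the force, not on seeing the pin.
- The gripper reads 25 mm across the 27 mm knob. It also read about 1 mm low on the sleeve, so I took this as sensor offset.
- I couldn't read the state after handing in, so the final hold is not checked past that point.

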